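Lock a brass die into the push-and-turn die holder

TASK

Lock the smaller of the two brass dies into the die holder. The black knob is held by a spring: press it down and turn it counter-clockwise to the open mark, let it pop up, lay the smaller die engraved face up between the rails and push it fully home against the back stop, then press the knob, turn it back to the locked mark and let it pop up (never force it round unpressed), so that the bolt stands behind the die. Leave the larger die and the cake of wax where they lie.

Things in the scene. Friction and masses are not known exactly. Their poses are not given: they have to be found in the camera images.
- die_holder: Fixed T-shaped aluminium plate 10 mm thick: 155 (own x, -88 to 67 mm) x 70 mm (own y, -15 to 55) with a 86 mm wide tongue to own y = -85 mm. Origin on the bench; own +x is the way a die is pushed in, z up. On top (the bed) two dark rails form a channel along own x, centred at own y = 22 mm. Right of it a round grey housing (57 mm across, 30 mm high) at own (5, -45) mm carries the knob.
- pocket (a point): Point on the bed (10 mm above the bench) under the small die's centre when it is home: own (34, 22, 10) mm of the holder, same axes. The back stop's face is 21 mm beyond it (+x), its top 16 mm above the bed. The rails are 38 mm apart, 10 mm wide, 8 mm high; they begin 64 mm before this point (-x), after a flared lead-in from 82 mm before it, 50 mm apart.
- mouth (a point): Point on the bare bed in front of the rails, on the channel's centre line, 96 mm before the pocket point and 26 mm from the plate's front edge: a good spot to lay the die down. Same axes as the die holder.
- knob_top (a point): Centre of the top of the black knob (76 mm above the bench when up), on its vertical axis; moves with it. The grip is a bar 46 mm long, 12 mm wide, 20 mm high, its top at this point, its length toward pointer. Under it is a disc 55 mm across, 8 mm thick, its top 20 mm below this point; it goes down with the bar, so fingertips straddling the bar can push on it.
- pointer (a point): Point on the bar's top at its pointer end (white line), 22 mm from the knob's axis. Seen in the die holder's frame the pointer's direction is 0.971 rad counter-clockwise from own +x when locked (mark of one white dot) and 2.171 rad when open (mark of two white dots).
- knob_press (a joint): How far the knob is pressed, m: 0 up, 0.008 fully down. The spring takes about 5 N to start, 10 N fully down. The knob turns from mark to mark only while more than 5 mm down; let go at a mark it pops up and is locked there; between the marks it stays down.
- knob_turn (a joint): Knob angle, rad, counter-clockwise from above: 0 locked, 1.2 open (stops at -0.04 and 1.24; about 0.07 of play at each mark). It turns easily and is geared to the bolt.
- bolt (a joint): Travel of the steel bolt, m: 0 locked, standing 26 mm out of the right rail across the channel; 0.027 open, drawn back clear of the channel. It follows the knob (22.5 mm per rad).
- bolt_nose (a point): Middle of the bolt's end face. The bolt is 10 mm wide (own x 0 to 10 mm of the holder), 8 mm high and slides along own y just above the bed. Locked, it leaves 3 mm of play in front of a small die that is home; if the die is not home the bolt strikes it and the knob cannot reach the locked mark.
- small_die: The smaller brass die, loose: block 30 (own x) x 42 (own y) x 10 mm with the engraved face on top (2 mm raised), 0.14 kg. Origin at the centre of its underside, z up. It lies flat on the bench, yaw varies. In the holder its 42 mm length runs along the channel, either end first.
- large_die: The larger brass die, loose, of the same make: 34 x 50 x 12 mm; not to be used. Origin at the centre of its underside.
- wax_cake: Cake of amber wax, 33 x 46 x 17 mm, loose; not to be used. Origin at the centre of its underside.
Things that resemble listed ones, but are neither listed nor needed, are in the scene too. What is shaped like the small_die but pink is not meant.

How it is judged:
By the outcome, as a careful person would: the job done as asked, in the order asked, and still so for the second after the job is handed in, with the robot touching nothing.
It also fails if it takes over 72 s, if anything falls off the work surface, if the arm or the gripper's body presses on something with over 40 N, if the wrist force passes 120 N, or if a joint passes its speed limit or range.

ROBOT

A 7-joint arm with a two-finger parallel gripper is mounted at the origin on a cart in front of the work surface, level with it; the furniture and walls round the work are solid. World frame = base frame: x ahead of the robot, y to its left, z up, the work surface at z = 0. Lengths are in m, angles in rad, forces in N, time in s.
With the tool pointing down it reaches from about 0.35 to 0.9 m from the base axis. Payload 19.9 kg.
Tool frame: the origin (TCP) lies between the finger pads; the fingertips stand 22 mm ahead of it and the grasp point (between the pads) lies 3 mm ahead of it; z points along the fingers, y is the direction in which the jaws open and shut (so a half turn about z gives the same grasp; the last joint's range is limited). The gripper opens to 85 mm and grips with 20 to 120 N. Pads are 22 mm wide; open, the fingers measure 114 mm over their backs; the gripper's body (76 mm by 85 mm) begins 54 mm behind the grasp point. The pads swing forward as they close: fully open they stand 13 mm farther back than shut.
Start: joints at [-1.272, 0.417, -0.01, 1.614, 0.005, 1.111, -0.053], TCP at [0.208, 0.589, 0.253] pointing down, gripper open.
Joint ranges: [-2.81, 2.81], [-0.39, 2.02], [-1.27, 1.25], [0.06, 2.57], [-1.19, 4.33], [0.19, 2], [-2.82, 2.82]. Speed limits (rad/s): [1.89, 1.89, 2.39, 2.39, 3.01, 3.01, 3.01].

INTERFACE

Orientations are given as a unit quaternion [w, x, y, z].
In Python, from rig import get_obs, snapshot, get_calibration, ctrl gives the robot as it stands.
- The arm moves only by the tool servo_tool, never from a script. Its arguments are lists of equal length, an entry for each row: "dp": the shift along the tool's x, y, z in cm, a list of three; "rotation": the turn, a rotation vector about the tool's x, y, z in degrees, a list of three; "jaw": the opening, from 0 (shut) to 1 (fully open). In form: {"dp": [[dx, dy, dz], ...], "rotation": [[ax, ay, az], ...], "jaw": [jaw, ...]}. A call has 1 to 10 rows; each row shifts and turns the commanded pose from where the row before left it, along the tool's axes as they then stand; what a row does not reach is not made up. A row lasts 1/8 s, in which the tool goes at most 62.5 mm and 10.7 degrees, less where a joint would pass 70% of its speed; a pose out of reach is approached as far as the arm can. A call with a gripper value outside its range is refused whole. The fingers move at their own pace and stop on an object; the grip force is fixed at half the most. Time passes only in rows, so rows that do not move let the fingers close. It gives the time, the measured TCP pose, the force and the opening at its end, in the units of the state.
- get_obs(): the state, without advancing time (a new reading comes with each control period).
- snapshot(name): name is "scene" or "top"; returns (picture, depth): 480x640x3 uint8, red, green, blue; 480x640 float32, m along the optical axis (not along the pixel's ray), 0 where there is no reading.
- get_calibration(name): a dict with "intrinsics" (3x3 intrinsics, pixels), "R" (3x3) and "t" (3): a world point X has camera coordinates R X + t. Camera axes: x right, y down, z forward; pixel columns grow to the right and rows downward; lengths in m; the calibration is good to about 2 mm. A picture is of the moment at which its call begins. get_calibration takes no time and is no camera call.
- ctrl.close_job(): hands the job in, once; it reports no verdict.
The state is a dict: "time_s": time; "qpos": joint angles; "qvel": joint speeds; "effort": joint torques, N m; "eef_pos": TCP position; "tool_rot": TCP orientation; "contact_force": force on the tool from outside, world axes, zero at the start; "moment": the same for the moment, N m; "opening": opening from 0.0 (shut) to 1.0 (fully open).
Only numpy, scipy, OpenCV 4.12 (cv2) and the standard library are available. Lean on these libraries where they do the work, as an engineer would, in place of code of your own. Each camera call takes 0.05 s, during which the arm holds its last target.

## Working session

There is one attempt and no reset: what is moved stays moved. The work goes in short steps, Python scripts to look and compute and a tool call to move; the robot and the scene stay as the last step left them, time stands still between calls to the robot, and variables do not carry over. Pictures are saved under pics/ and viewed, and the job is handed in when it is done.

Besides the shell and the picture viewer there is one more tool, called after "Call:" as a command line: name --argument value ..., lists and objects as JSON in quotes. servo_tool: Moves the arm, as the interface text tells. Its arguments: {"type":"object","properties":{"dp":{"type":"array"},"rotation":{"type":"array"},"jaw":{"type":"array"}},"required":["dp","rotation","jaw"]}

```bash
mkdir -p pics; ls
cat > h.py <<'E'
import numpy as np, cv2
from rig import get_obs, snapshot, get_calibration, ctrl
def snap(n,f):
    p,d=snapshot(n); cv2.imwrite(f'pics/{f}.png',p[:,:,::-1]); np.savez(f'pics/{f}.npz',p=p,d=d); return p,d
def world(n,u,v,d):
    c=get_calibration(n);K=c['intrinsics'];R=np.array(c['R']);t=np.array(c['t'])
    u=np.asarray(u,float);v=np.asarray(v,float)
    x=np.stack([(u-K[0][2])/K[0][0]*d,(v-K[1][2])/K[1][1]*d,d],-1)
    return (x-t)@R
def proj(n,X):
    c=get_calibration(n);x=np.asarray(X)@np.array(c['R']).T+c['t'];y=x@np.array(c['intrinsics']).T
    return y[...,:2]/y[...,2:]
E
python3 - <<'E'
from h import *
print(get_obs())
for n in('scene','top'):
    snap(n,n+'0'); print(get_calibration(n))
E
```

```text
pics
{'time_s': 0.0, 'qpos': array([-1.27245587,  0.41796062, -0.01030367,  1.61417054,  0.00471857,
        1.11069339, -0.05300698]), 'qvel': array([-0.00045281,  0.00026707,  0.00095346, -0.00155643,  0.0001589 ,
       -0.00010541, -0.00116846]), 'effort': array([-1.56558868e-03, -8.64471602e+01,  6.78352732e-01, -4.34883678e+01,
        1.90557609e-02,  7.62880925e-03, -2.96016481e-05]), 'eef_pos': array([0.20824181, 0.5889515 , 0.25267011]), 'tool_rot': array([-4.90089997e-05,  1.69098708e-01,  9.85598935e-01, -6.02328523e-04]), 'contact_force': array([0.37309294, 0.26230517, 0.12168868]), 'moment': array([-0.01078706,  0.03680638, -0.01007904]), 'opening': 1.003206270934962}
{'intrinsics': array([[438.77587822,   0.        , 327.20384846],
       [  0.        , 438.77587822, 242.49710697],
       [  0.        ,   0.        ,   1.        ]]), 'R': array([[-0.62782888, -0.77803341,  0.02224684],
       [-0.41848522,  0.31331867, -0.85246791],
       [ 0.65627816, -0.54451394, -0.52230599]]), 't': array([0.43866622, 0.20120024, 0.68733202])}
{'intrinsics': array([[580.26811989,   0.        , 307.2211731 ],
       [  0.        , 580.26811989, 241.14898367],
       [  0.        ,   0.        ,   1.        ]]), 'R': array([[ 0.0048084 , -0.99950648,  0.03104314],
       [-0.98624469, -0.00986915, -0.16499702],
       [ 0.16522196, -0.02982276, -0.98580541]]), 't': array([0.14618821, 0.50026332, 0.92756511])}
```

View pics/scene0.png

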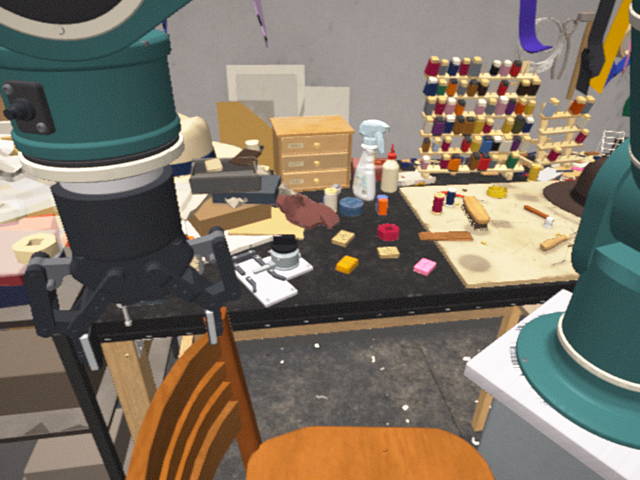

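View pics/top0.png

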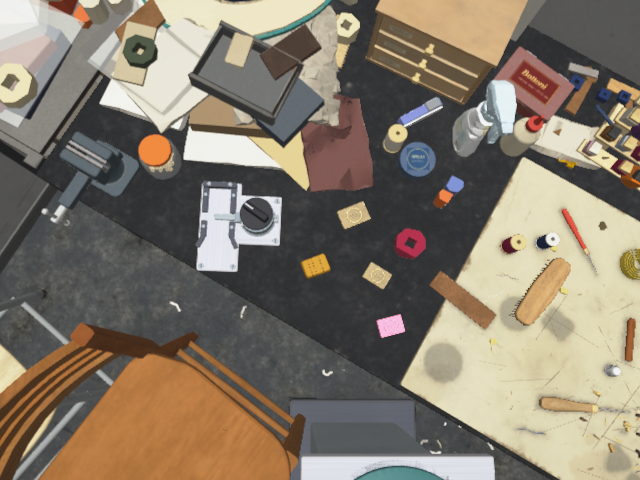

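Candidates in the top picture are brass dies at (354,215) and (377,275), amber wax at (315,265), and a pink block at (390,325). Next I'll crop and measure them.

```bash
cat > m.py <<'E'
from h import *
z=np.load('pics/top0.npz');p,d=z['p'],z['d']
hsv=cv2.cvtColor(p,cv2.COLOR_RGB2HSV)
for n,(u,v) in dict(A=(354,215),B=(377,275),wax=(315,265),pink=(390,325)).items():
    P=np.zeros(p.shape[:2],np.uint8); r=26
    uu,vv=np.meshgrid(np.arange(u-r,u+r),np.arange(v-r,v+r))
    W=world('top',uu,vv,d[vv,uu]); m=(hsv[vv,uu,2]>110)&(hsv[vv,uu,1]>50)
    nl,L,S,C=cv2.connectedComponentsWithStats(m.astype(np.uint8))
    k=1+np.argmax(S[1:,4]); mm=L==k
    ztop=np.median(W[mm][:,2]);  
    c=get_calibration('top')
    # intersect mask pixels with the top plane
    R=np.array(c['R']);t=np.array(c['t']);K=np.array(c['intrinsics'])
    cnt=max(cv2.findContours(mm.astype(np.uint8),cv2.RETR_EXTERNAL,cv2.CHAIN_APPROX_NONE)[0],key=len)[:,0]+[u-r,v-r]
    o=-R.T@t; ray=np.c_[cnt,np.ones(len(cnt))]@np.linalg.inv(K).T@R
    X=o+ray*((ztop-o[2])/ray[:,2:])
    print(n,'ztop',ztop,'area',S[k,4],cv2.minAreaRect((X[:,:2]*1000).astype(np.float32)))
a=cv2.resize(p[200:345,290:420],None,fx=4,fy=4,interpolation=2)
b=cv2.resize(p[170:285,185:300],None,fx=5,fy=5,interpolation=2)
cv2.imwrite('pics/ca.png',a[:,:,::-1]);cv2.imwrite('pics/cb.png',b[:,:,::-1])
s=np.load('pics/scene0.npz')['p'];cv2.imwrite('pics/cs.png',cv2.resize(s[220:310,225:445],None,fx=3.6,fy=3.6,interpolation=2)[:,:,::-1])
E
python3 m.py
```

```text
A ztop 0.008613202803871598 area 572 ((551.4320068359375, 69.0376205444336), (34.665283203125, 51.05760192871094), 22.710378646850586)
B ztop 0.008618806843324344 area 452 ((446.54339599609375, 29.486013412475586), (43.05939483642578, 30.89950942993164), 58.144081115722656)
wax ztop 0.01429391923181403 area 472 ((461.7554016113281, 135.2470703125), (31.74275016784668, 44.05426788330078), 21.684677124023438)
pink ztop 0.008952114471393132 area 469 ((361.5035095214844, 8.097661972045898), (31.54218292236328, 43.89213180541992), 14.678411483764648)
```

```bash
sleep 1
```

```text
(no output)
```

View pics/ca.png

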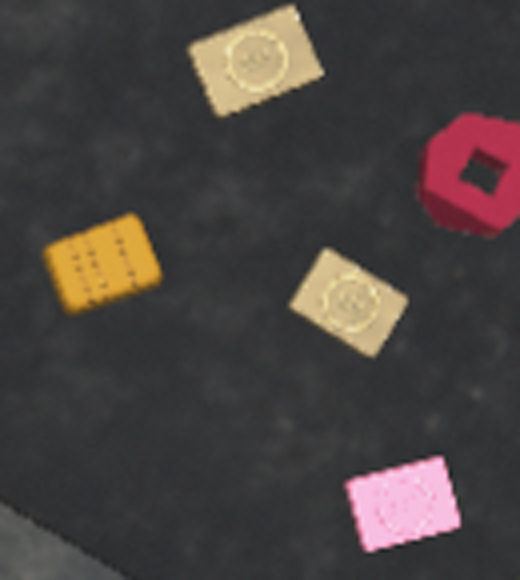

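View pics/cb.png

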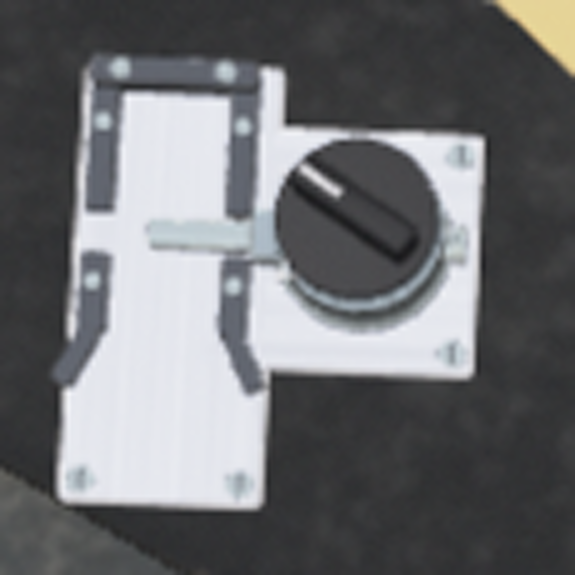

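View pics/cs.png

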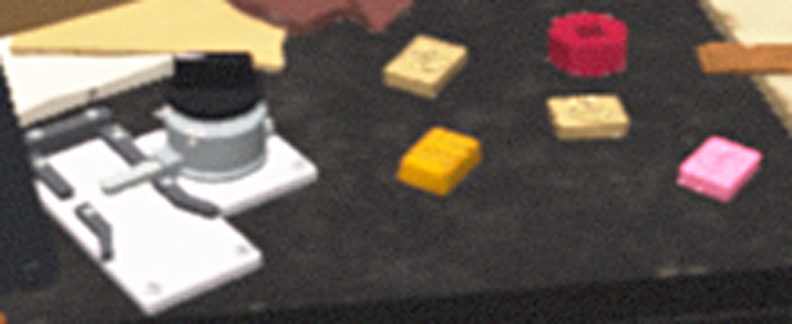

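The smaller die is B at (377,275), measured 43x31 mm. A at (354,215) measures 51x35 mm, so it is the large die. Now the holder pose.

```bash
cat > f.py <<'E'
from h import *
from scipy.optimize import least_squares
c=get_calibration('top');print('cam',-np.array(c['R']).T@c['t'])
cr=lambda u,v:((u+.5)/5-.5+185,(v+.5)/5-.5+170)
own=np.array([[-88,55,10],[-88,-15,10],[67,-15,10],[67,55,26],[-48,48,18],[5-28.5*0,-45,56],[-38,-85,10],[48,-85,10]],float)/1e3
px=np.array([cr(57,503),cr(264,509),cr(285,68),cr(90,57)]+[cr(0,0)]*2+[cr(472,379),cr(486,135)])
use=[0,1,2,6,7]
def T(q,o):
    a=q[2];return np.c_[o[:,0]*np.cos(a)-o[:,1]*np.sin(a)+q[0],o[:,0]*np.sin(a)+o[:,1]*np.cos(a)+q[1],o[:,2]+(q[3] if len(q)>3 else 0)]
for q0 in ([.5,.3,0],[.5,.3,0,0]):
    r=least_squares(lambda q:(proj('top',T(q,own[use]))-px[use]).ravel(),q0);print(r.x,np.round(r.fun.reshape(-1,2),2).tolist())
    if len(q0)==3:q=r.x
np.save('hold.npy',q)
z=np.load('pics/top0.npz');b=cv2.resize(z['p'][165:285,180:300],None,fx=5,fy=5,interpolation=2)[:,:,::-1].copy()
def line(o,col,close=True):
    w=proj('top',T(q,np.array(o,float)/1e3));w=((w-[180,165]+.5)*5-.5);cv2.polylines(b,[np.round(w).astype(int)],close,col,1)
line([[-88,55,10],[-88,-15,10],[-38,-15,10],[-38,-85,10],[48,-85,10],[48,-15,10],[67,-15,10],[67,55,10]],(0,0,255))
for s in(1,-1): line([[x,22+s*y,18] for x,y in((-30,19),(55,19),(55,29),(-30,29))],(0,255,0))
line([[0,1+28-4-24+1,18],[0,29,18],[10,29,18],[10,2,18]],(255,0,0))
th=np.linspace(0,6.28,40); line(np.c_[5+27.5*np.cos(th),-45+27.5*np.sin(th),th*0+56],(0,255,255))
line([[5,-45,76],[5+22*np.cos(.971),-45+22*np.sin(.971),76]],(255,0,255),False)
cv2.imwrite('pics/ov.png',b)
for n,o in dict(pocket=[34,22,10],mouth=[-62,22,10],knob=[5,-45,76]).items(): print(n,T(q,np.array([o])/1e3))
# depth checks
for n,(u,v) in dict(bed=(221,245),bench=(270,300),knobdisc=(250,226),bar=(262,213)).items(): print(n,world('top',u,v,d:=z['d'][v,u]))
E
python3 f.py
```

```text
cam [0.33942499 0.17871579 0.99240252]
[ 0.53811983  0.28009466 -0.0334842 ] [[-0.53, 0.18], [-0.5, 0.7], [0.5, 0.34], [0.53, -0.62], [0.02, -0.64]]
[ 0.53933205  0.28060929 -0.03354507 -0.00681576] [[-0.17, -0.07], [-0.44, 0.44], [0.53, 0.69], [0.31, -0.69], [-0.22, -0.37]]
pocket [[0.57283729 0.30094407 0.01      ]]
mouth [[0.4768911  0.30415796 0.01      ]]
knob [[0.54161052 0.23495249 0.076     ]]
bed [0.49587058 0.29620379 0.01040877]
bench [ 4.03533283e-01  2.11605107e-01 -5.44759252e-05]
knobdisc [0.52103932 0.24449683 0.05374525]
bar [0.53891726 0.22425224 0.07300717]
```

```bash
sleep 1
```

```text
(no output)
```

View pics/ov.png

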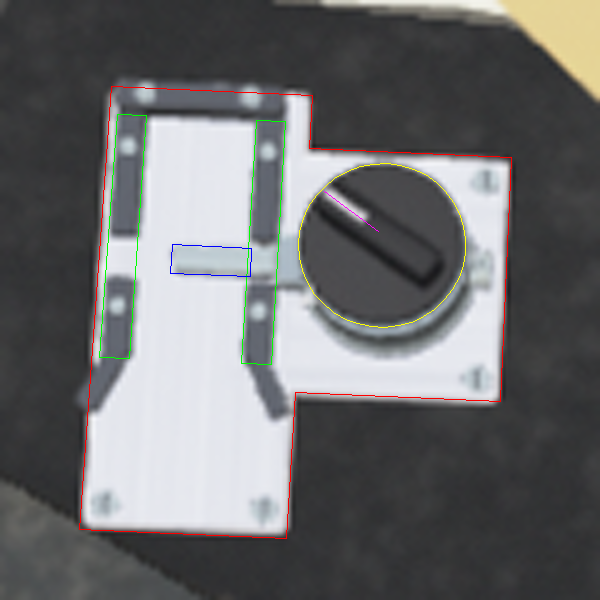

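The overlay fits to about 1 mm at the plate, bolt and knob, with the rails perhaps 1.5 mm off, which the 4 mm clearance covers. Now I'll check fingertip geometry while the jaws are open.

```bash
cat >> h.py <<'E'
from scipy.spatial.transform import Rotation as Ro
HQ=np.load('hold.npy') if __import__('os').path.exists('hold.npy') else None
def hw(o):  # holder mm -> world
    a=HQ[2];o=np.array(o,float)/1e3
    return np.array([o[0]*np.cos(a)-o[1]*np.sin(a)+HQ[0],o[0]*np.sin(a)+o[1]*np.cos(a)+HQ[1],o[2]])
def Rdown(yaw): # tool z down, tool y at yaw
    y=np.array([np.cos(yaw),np.sin(yaw),0]);z=np.array([0,0,-1.]);return np.c_[np.cross(y,z),y,z]
def plan(pos,yaw,show=True):
    o=get_obs();w,x,y,z=o['tool_rot'];R=Ro.from_quat([x,y,z,w]).as_matrix();T=Rdown(yaw)
    if (T[:,1]@R[:,1])<-.999: pass
    print('t',round(o['time_s'],2),'pos',np.round(o['eef_pos'],4),'yaw',np.round(np.degrees(np.arctan2(R[1,1],R[0,1])),2),'q7',round(o['qpos'][6],2),'F',np.round(o['contact_force'],1),'open',round(o['opening'],3))
    print(' dp cm now-axes',np.round(R.T@(pos-o['eef_pos'])*100,2),' rot deg',np.round(np.degrees(Ro.from_matrix(R.T@T).as_rotvec()),2),' dp cm target-axes',np.round(T.T@(pos-o['eef_pos'])*100,2))
E
python3 - <<'E'
from h import *
z=np.load('pics/scene0.npz');d=z['d'];
for (a,b,c,e) in((75,110,320,375),(200,225,305,350)):
    vv,uu=np.mgrid[c:e,a:b];W=world('scene',uu,vv,d[vv,uu]);m=(d[vv,uu]>0)&(d[vv,uu]<.8)
    w=W[m];print(len(w),np.percentile(w[:,2],[0,1,3,10]),np.median(w[w[:,2]<np.percentile(w[:,2],15)],0))
print(HQ); k=hw([5,-45,76]);plan([k[0],k[1],.18],.971+HQ[2]-np.pi/2)
E
```

```text
1420 [-0.05363655 -0.04876542 -0.0418584  -0.02077232] [ 0.59825659  0.58837979 -0.02675135]
1056 [-0.03028157 -0.02479864 -0.0137851   0.09154612] [ 5.10045717e-01  4.43810616e-01 -1.06710492e-04]
[ 0.53811983  0.28009466 -0.0334842 ]
t 0.1 pos [0.2082 0.589  0.2528] yaw 70.53 q7 -0.05 F [-0.2  0.1  0.6] open 1.003
 dp cm now-axes [-43.23 -22.26   7.3 ]  rot deg [-4.0000e-02  6.0000e-02  1.0682e+02]  dp cm target-axes [-8.81 47.83  7.28]
```

Call:
servo_tool --dp '[[-4.3,-2.2,0],[-4.3,-2.2,0],[-4.3,-2.2,0],[-4.3,-2.2,0],[-4.3,-2.2,0],[-4.3,-2.2,0],[-4.3,-2.2,0],[-4.3,-2.2,0],[-4.3,-2.2,0],[-4.3,-2.2,0]]' --rotation '[[0,0,0],[0,0,0],[0,0,0],[0,0,0],[0,0,0],[0,0,0],[0,0,0],[0,0,0],[0,0,0],[0,0,0]]' --jaw '[0.4,0.4,0.4,0.4,0.4,0.4,0.4,0.4,0.4,0.4]'

```text
time_s: 1.35
eef_pos: [0.5412, 0.2373, 0.2531]
tool_rot: [-0.0, 0.169, 0.986, -0.0]
contact_force: [0.5, 0.5, 0.5]
opening: 0.4
```

Call:
servo_tool --dp '[[0,0,0],[0,0,0],[0,0,0],[0,0,0],[0,0,0],[0,0,0],[0,0,0],[0,0,0],[0,0,0],[0,0,0]]' --rotation '[[0,0,10.6],[0,0,10.6],[0,0,10.6],[0,0,10.6],[0,0,10.6],[0,0,10.6],[0,0,10.6],[0,0,10.6],[0,0,10.6],[0,0,10.6]]' --jaw '[0.4,0.4,0.4,0.4,0.4,0.4,0.4,0.4,0.4,0.4]'

```text
time_s: 2.6
eef_pos: [0.5402, 0.2385, 0.253]
tool_rot: [0.0, 0.89, 0.455, -0.0]
contact_force: [0.2, 0.1, 0.7]
opening: 0.401
```

Run:
```python
from h import *
k=hw([5,-45,76]);plan([k[0],k[1],.12],.971+HQ[2]-np.pi/2)
p,d=snap('scene','s1');cv2.imwrite('pics/s1c.png',cv2.resize(p[130:310,200:400],None,fx=3,fy=3,interpolation=2)[:,:,::-1])
```

```text
t 2.6 pos [0.5402 0.2385 0.253 ] yaw -35.81 q7 -0.9 F [0.2 0.1 0.7] open 0.401
 dp cm now-axes [-0.2   0.33 13.3 ]  rot deg [-0.01  0.03  0.47]  dp cm target-axes [-0.21  0.32 13.3 ]
```

View pics/s1c.png

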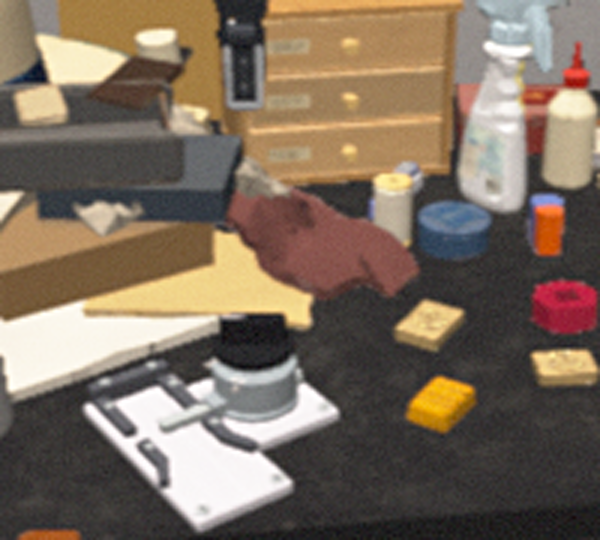

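The finger hangs above the knob with its tip at scene pixel (281,166). I'll use its depth to get the tip offset.

Run:
```python
from h import *
d=np.load('pics/s1.npz')['d']
for v in range(158,169): print(v,np.round(world('scene',281,v,d[v,281]),4))
```

```text
158 [0.518  0.2556 0.2471]
159 [0.5203 0.2542 0.2443]
160 [0.5181 0.2557 0.2435]
161 [0.5173 0.2563 0.242 ]
162 [0.5138 0.2586 0.2418]
163 [0.5171 0.2566 0.2385]
164 [0.5215 0.2537 0.2346]
165 [0.5222 0.2534 0.2325]
166 [0.5203 0.2547 0.2315]
167 [0.8474 0.0421 0.074 ]
168 [0.8444 0.0441 0.0726]
```

Call:
servo_tool --dp '[[-0.1,0.1,3],[-0.1,0.1,3],[0,0.1,3],[0,0,1.8],[0,0,0]]' --rotation '[[0,0,0.5],[0,0,0],[0,0,0],[0,0,0],[0,0,0]]' --jaw '[0.4,0.4,0.4,0.4,0.4]'

```text
time_s: 3.28
eef_pos: [0.5412, 0.2349, 0.1445]
tool_rot: [0.0, 0.891, 0.455, -0.001]
contact_force: [-0.1, -0.2, 0.6]
opening: 0.401
```

Run:
```python
from h import *
k=hw([5,-45,76]);plan([k[0],k[1],.08],.971+HQ[2]-np.pi/2)
p,d=snap('scene','s2');cv2.imwrite('pics/s2c.png',cv2.resize(p[180:300,210:350],None,fx=5,fy=5,interpolation=2)[:,:,::-1])
p,d=snap('top','t2');cv2.imwrite('pics/t2c.png',cv2.resize(p[165:285,180:300],None,fx=5,fy=5,interpolation=2)[:,:,::-1])
```

```text
t 3.27 pos [0.5412 0.2349 0.1445] yaw -35.9 q7 -0.83 F [-0.1 -0.2  0.6] open 0.401
 dp cm now-axes [0.04 0.04 6.45]  rot deg [-0.04  0.1   0.38]  dp cm target-axes [0.02 0.03 6.45]
```

View pics/s2c.png

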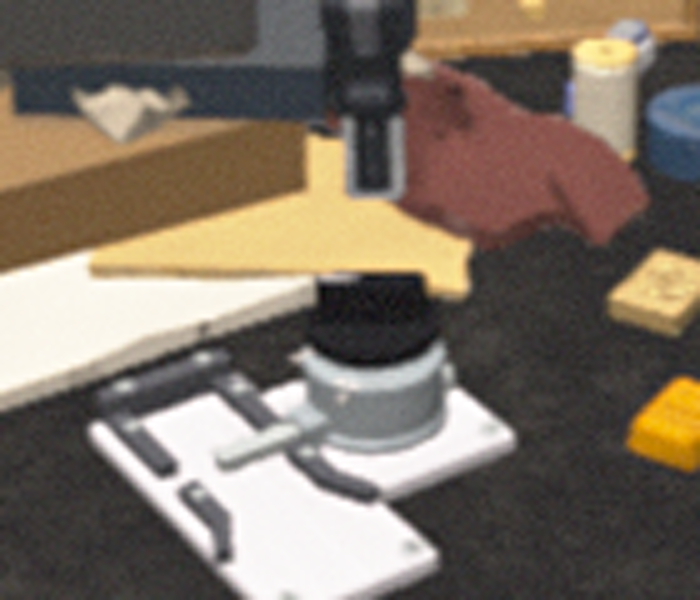

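View pics/t2c.png

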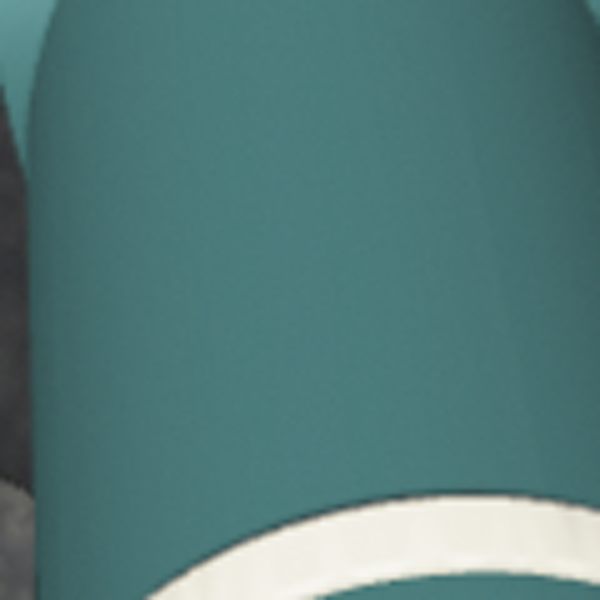

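Call:
servo_tool --dp '[[0,0,2],[0,0,2],[0,0,1.2],[0,0,0.9],[0,0,0],[0,0,0]]' --rotation '[[0,0,0.4],[0,0,0],[0,0,0],[0,0,0],[0,0,0],[0,0,0]]' --jaw '[0.4,0.4,0.4,0.4,0.4,0.4]'

```text
time_s: 4.12
eef_pos: [0.5419, 0.2352, 0.0847]
tool_rot: [0.0, 0.892, 0.451, 0.0]
contact_force: [0.3, -0.4, 0.1]
opening: 0.401
```

Call:
servo_tool --dp '[[0,0,0],[0,0,0],[0,0,0],[0,0,0],[0,0,0]]' --rotation '[[0,0,0],[0,0,0],[0,0,0],[0,0,0],[0,0,0]]' --jaw '[0.25,0.05,0.05,0.05,0.05]'

```text
time_s: 4.75
eef_pos: [0.5419, 0.2351, 0.0845]
tool_rot: [0.0, 0.892, 0.451, 0.0]
contact_force: [2.4, -0.8, 4.5]
opening: 0.116
```

Run:
```python
from h import *
k=hw([5,-45,76]);plan([k[0],k[1],.074],.971+HQ[2]-np.pi/2);print(get_obs()['moment'])
p,d=snap('scene','s3');cv2.imwrite('pics/s3c.png',cv2.resize(p[180:300,210:350],None,fx=5,fy=5,interpolation=2)[:,:,::-1])
```

```text
t 4.75 pos [0.5419 0.2351 0.0845] yaw -36.37 q7 -0.79 F [ 2.4 -0.8  4.5] open 0.116
 dp cm now-axes [-0.03 -0.02  1.05]  rot deg [ 0.03 -0.02 -0.09]  dp cm target-axes [-0.03 -0.02  1.05]
[-0.17087465 -0.41756846 -0.01084487]
```

View pics/s3c.png

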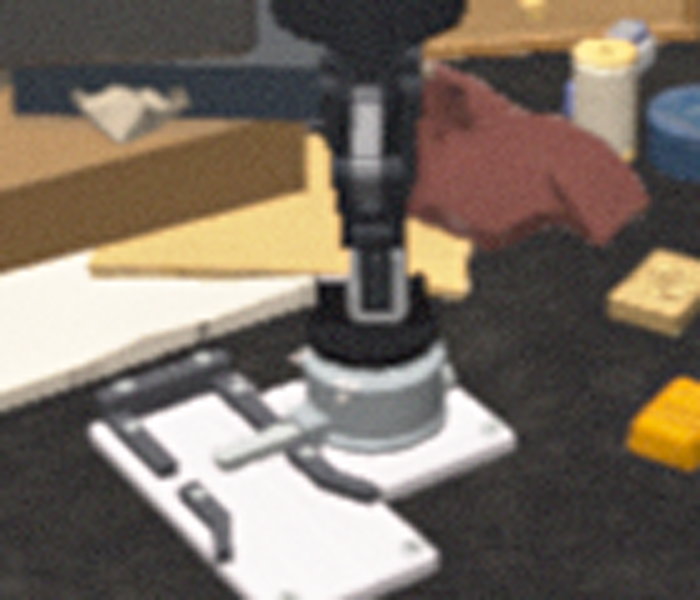

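Bar gripped. Pressing down now.

Call:
servo_tool --dp '[[0,0,0.2],[0,0,0.2],[0,0,0.2],[0,0,0.1],[0,0,0]]' --rotation '[[0,0,0],[0,0,0],[0,0,0],[0,0,0],[0,0,0]]' --jaw '[0.05,0.05,0.05,0.05,0.05]'

```text
time_s: 5.42
eef_pos: [0.542, 0.2351, 0.0776]
tool_rot: [0.0, 0.892, 0.451, 0.0]
contact_force: [-0.0, -0.7, 8.9]
opening: 0.122
```

Call:
servo_tool --dp '[[0,0,0.1],[0,0,0],[0,0,0],[0,0,0]]' --rotation '[[0,0,0],[0,0,-5],[0,0,-5],[0,0,0]]' --jaw '[0.05,0.05,0.05,0.05]'

```text
time_s: 5.92
eef_pos: [0.5423, 0.2349, 0.0769]
tool_rot: [0.0, 0.849, 0.528, 0.001]
contact_force: [1.8, -1.6, 11.0]
opening: 0.12
```

Call:
servo_tool --dp '[[0,0,0],[0,0,0],[0,0,0],[0,0,0],[0,0,0],[0,0,0],[0,0,0],[0,0,0]]' --rotation '[[0,0,-9],[0,0,-9],[0,0,-9],[0,0,-9],[0,0,-9],[0,0,-9],[0,0,-4.7],[0,0,0]]' --jaw '[0.05,0.05,0.05,0.05,0.05,0.05,0.05,0.05]'

```text
time_s: 6.92
eef_pos: [0.5446, 0.235, 0.0777]
tool_rot: [0.002, 0.482, 0.876, 0.002]
contact_force: [12.7, -0.7, 8.7]
opening: 0.122
```

Run:
```python
from h import *
k=hw([5,-45,76]);plan([k[0],k[1],.0845],2.171+HQ[2]-np.pi/2);print(get_obs()['moment'])
p,d=snap('scene','s4');cv2.imwrite('pics/s4c.png',cv2.resize(p[180:300,210:350],None,fx=5,fy=5,interpolation=2)[:,:,::-1])
```

```text
t 6.92 pos [0.5446 0.235  0.0777] yaw 32.35 q7 0.21 F [12.7 -0.7  8.7] open 0.122
 dp cm now-axes [ 0.15 -0.25 -0.68]  rot deg [ 0.33  0.11 -0.13]  dp cm target-axes [ 0.15 -0.26 -0.68]
[-0.33006042 -3.07351911 -0.00807365]
```

View pics/s4c.png

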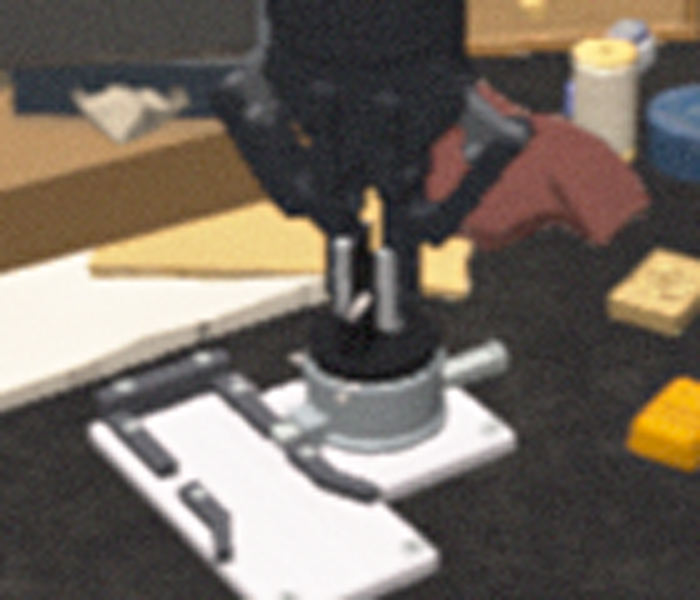

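Bolt is drawn back. Letting the knob up.

Call:
servo_tool --dp '[[0.1,-0.2,-0.2],[0,0,-0.2],[0,0,-0.2],[0,0,-0.1],[0,0,0]]' --rotation '[[0,0,0],[0,0,0],[0,0,0],[0,0,0],[0,0,0]]' --jaw '[0.05,0.05,0.05,0.05,0.05]'

```text
time_s: 7.6
eef_pos: [0.5439, 0.2349, 0.0849]
tool_rot: [0.004, 0.483, 0.876, 0.003]
contact_force: [25.0, 0.4, -0.1]
opening: 0.115
```

Call:
servo_tool --dp '[[0,0,0],[0,0,0],[0,0,0],[0,0,-2],[0,0,-3],[0,0,-4]]' --rotation '[[0,0,0],[0,0,0],[0,0,0],[0,0,0],[0,0,0],[0,0,0]]' --jaw '[0.3,0.5,0.5,0.5,0.5,0.8]'

```text
time_s: 8.35
eef_pos: [0.5391, 0.2348, 0.1751]
tool_rot: [-0.0, 0.482, 0.876, -0.0]
contact_force: [0.5, 0.2, 0.8]
opening: 0.698
```

Run:
```python
from h import *
print(get_obs()['moment'])
p,d=snap('scene','s5');cv2.imwrite('pics/s5c.png',cv2.resize(p[200:300,210:350],None,fx=5,fy=5,interpolation=2)[:,:,::-1])
plan([.4465,.0295,.17],np.radians(58.1))
```

```text
[ 0.00381937 -0.04160858  0.03747742]
t 8.4 pos [0.5412 0.2355 0.1807] yaw 32.31 q7 0.18 F [4.4 1.2 6.9] open 0.785
 dp cm now-axes [-12.35 -19.03   0.96]  rot deg [  0.34   0.11 -25.79]  dp cm target-axes [ -2.85 -22.5    1.07]
```

View pics/s5c.png

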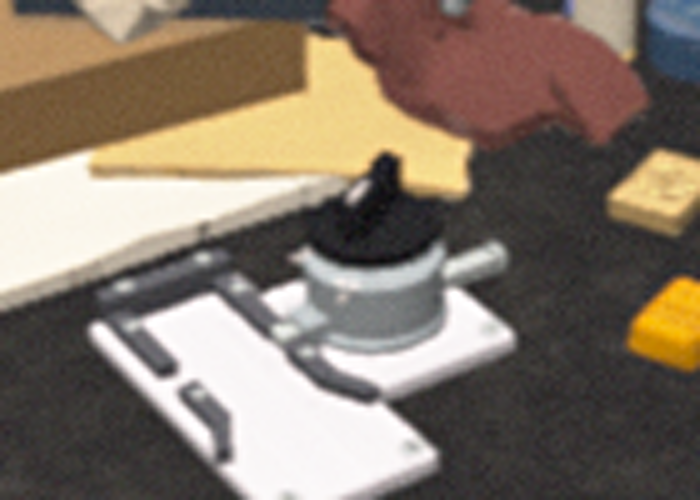

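The knob has popped up at the open mark (pointer at crop (350,190)) and the bolt is clear. The side force suggests the true axis is about (2, 2.5) mm beyond my estimate. Next is the die.

Call:
servo_tool --dp '[[-2.0,-3.1,0],[-2.0,-3.1,0],[-2.0,-3.1,0],[-2.0,-3.1,0],[-2.0,-3.1,0],[-2.2,-3.4,0],[0,0,0],[0,0,0],[0,0,0],[0,0,0]]' --rotation '[[0,0,0],[0,0,0],[0,0,0],[0,0,0],[0,0,0],[0,0,0],[0,0,-8.6],[0,0,-8.6],[0,0,-8.6],[0,0,0]]' --jaw '[0.8,0.8,0.8,0.8,0.8,0.8,0.8,0.8,0.8,0.8]'

```text
time_s: 9.65
eef_pos: [0.4452, 0.0307, 0.1742]
tool_rot: [0.001, 0.275, 0.961, 0.0]
contact_force: [-0.3, -0.4, 0.6]
opening: 0.801
```

Run:
```python
from h import *
plan([.4475,.031,.10],np.radians(58.1))
p,d=snap('scene','s6');cv2.imwrite('pics/s6c.png',cv2.resize(p[150:300,310:470],None,fx=4,fy=4,interpolation=2)[:,:,::-1])
p,d=snap('top','t6');cv2.imwrite('pics/t6c.png',cv2.resize(p[165:345,180:420],None,fx=3,fy=3,interpolation=2)[:,:,::-1])
```

```text
t 9.65 pos [0.4452 0.0307 0.1742] yaw 58.08 q7 0.93 F [-0.3 -0.4  0.6] open 0.801
 dp cm now-axes [-0.17  0.14  7.42]  rot deg [ 0.05  0.05 -0.02]  dp cm target-axes [-0.18  0.15  7.42]
```

View pics/s6c.png

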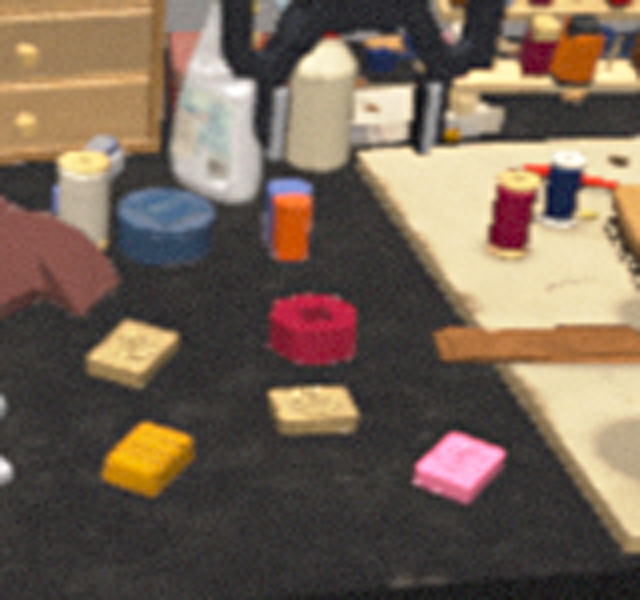

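View pics/t6c.png

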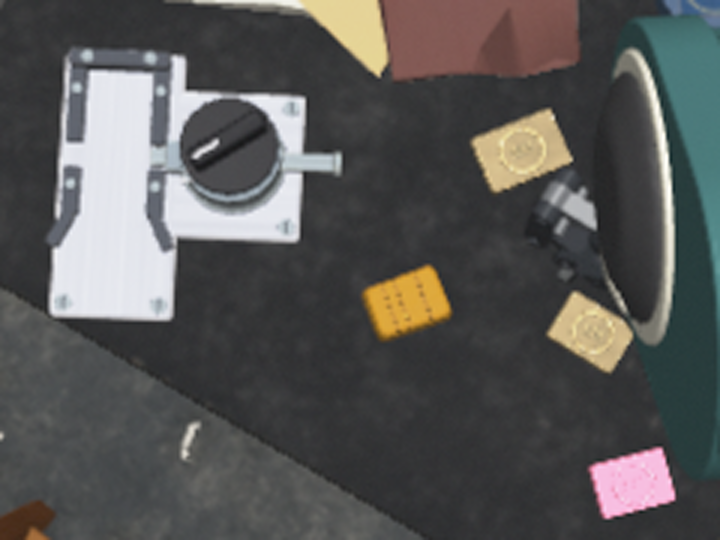

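Call:
servo_tool --dp '[[-0.2,0.1,3],[0,0,3],[0,0,3],[0,0,3],[0,0,1.5],[0,0,1.3],[0,0,0]]' --rotation '[[0,0,0],[0,0,0],[0,0,0],[0,0,0],[0,0,0],[0,0,0],[0,0,0]]' --jaw '[0.8,0.8,0.8,0.8,0.8,0.8,0.8]'

```text
time_s: 10.62
eef_pos: [0.4471, 0.0305, 0.0251]
tool_rot: [-0.0, 0.275, 0.961, -0.0]
contact_force: [1.2, -0.9, -0.3]
opening: 0.802
```

Run:
```python
from h import *
plan([.4475,.031,.0255],np.radians(58.1))
p,d=snap('scene','s7');cv2.imwrite('pics/s7c.png',cv2.resize(p[200:280,340:440],None,fx=7,fy=7,interpolation=2)[:,:,::-1])
```

```text
t 10.62 pos [0.4471 0.0305 0.0251] yaw 58.1 q7 1.01 F [ 1.2 -0.9 -0.3] open 0.802
 dp cm now-axes [-0.01  0.07 -0.04]  rot deg [-0.03 -0.03 -0.  ]  dp cm target-axes [-0.01  0.07 -0.04]
```

View pics/s7c.png

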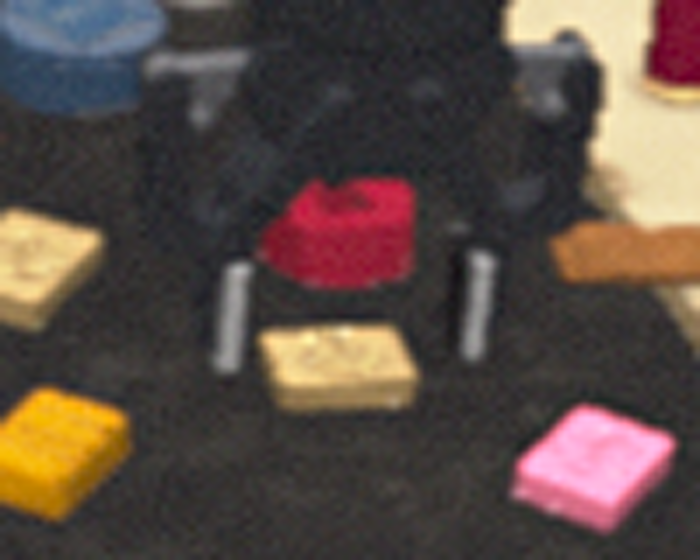

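Call:
servo_tool --dp '[[0,0,0],[0,0,0],[0,0,0],[0,0,0],[0,0,0],[0,0,0]]' --rotation '[[0,0,0],[0,0,0],[0,0,0],[0,0,0],[0,0,0],[0,0,0]]' --jaw '[0.7,0.55,0.4,0.4,0.4,0.4]'

```text
time_s: 11.42
eef_pos: [0.4475, 0.0305, 0.0261]
tool_rot: [0.0, 0.275, 0.962, 0.0]
contact_force: [-5.6, -1.2, 20.5]
opening: 0.466
```

Run:
```python
from h import *
plan([.4475,.031,.0255],np.radians(58.1));print(get_obs()['moment'])
p,d=snap('scene','s8');cv2.imwrite('pics/s8c.png',cv2.resize(p[200:280,340:440],None,fx=7,fy=7,interpolation=2)[:,:,::-1])
```

```text
t 11.43 pos [0.4475 0.0305 0.0261] yaw 58.12 q7 1.01 F [-5.6 -1.2 20.5] open 0.466
 dp cm now-axes [0.03 0.04 0.06]  rot deg [0.04 0.04 0.02]  dp cm target-axes [0.03 0.04 0.06]
[-0.07508954  0.99419112  0.03731327]
```

View pics/s8c.png

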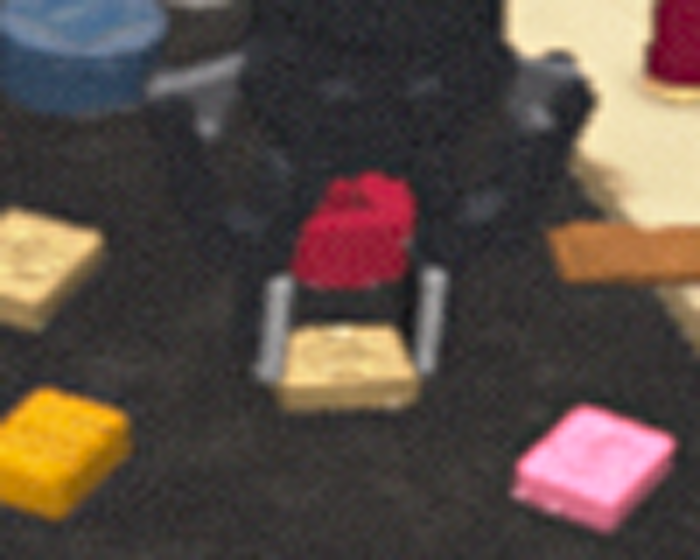

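Call:
servo_tool --dp '[[0,0,-1],[0,0,-3],[0,0,-3],[0,0,-3],[0,0,0]]' --rotation '[[0,0,0],[0,0,0],[0,0,0],[0,0,0],[0,0,0]]' --jaw '[0.4,0.4,0.4,0.4,0.4]'

```text
time_s: 12.1
eef_pos: [0.4482, 0.0307, 0.1274]
tool_rot: [0.002, 0.275, 0.962, 0.001]
contact_force: [0.0, 1.1, -2.1]
opening: 0.464
```

Run:
```python
from h import *
HQ[:2]+=[.0015,.002]
m=hw([-14,22,0]); plan([m[0],m[1],.12],HQ[2])
print(get_obs()['moment'])
p,d=snap('scene','s9');cv2.imwrite('pics/s9c.png',cv2.resize(p[140:260,330:450],None,fx=5,fy=5,interpolation=2)[:,:,::-1])
```

```text
t 12.1 pos [0.4482 0.0307 0.1274] yaw 58.13 q7 0.96 F [ 0.   1.1 -2.1] open 0.464
 dp cm now-axes [ 7.82 27.38  0.79]  rot deg [ 0.22  0.07 60.05]  dp cm target-axes [27.63  6.89  0.74]
[0.02513625 0.02487081 0.04564236]
```

View pics/s9c.png

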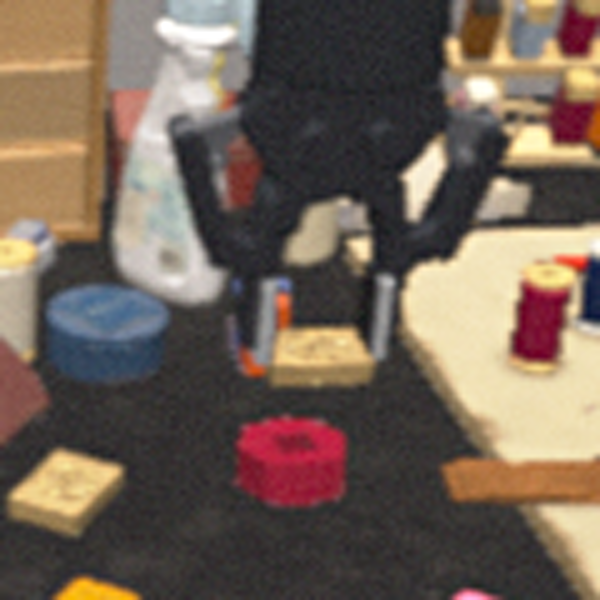

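Call:
servo_tool --dp '[[0.8,2.7,-0.5],[0.8,2.7,-0.5],[0.8,2.7,-0.5],[0.8,2.7,-0.5],[0.8,2.7,0],[0.8,2.7,0],[0.8,2.7,0],[0.8,2.7,0],[0.8,2.7,0],[0.6,3.0,0]]' --rotation '[[0,0,0],[0,0,0],[0,0,0],[0,0,0],[0,0,0],[0,0,0],[0,0,0],[0,0,0],[0,0,0],[0,0,0]]' --jaw '[0.4,0.4,0.4,0.4,0.4,0.4,0.4,0.4,0.4,0.4]'

```text
time_s: 13.4
eef_pos: [0.5247, 0.3041, 0.144]
tool_rot: [-0.001, 0.275, 0.962, -0.001]
contact_force: [0.0, -0.5, -1.3]
opening: 0.462
```

Call:
servo_tool --dp '[[0,0,0],[0,0,0],[0,0,0],[0,0,0],[0,0,0],[0,0,0],[0,0,0]]' --rotation '[[0,0,10],[0,0,10],[0,0,10],[0,0,10],[0,0,10],[0,0,10],[0,0,0]]' --jaw '[0.4,0.4,0.4,0.4,0.4,0.4,0.4]'

```text
time_s: 14.28
eef_pos: [0.5246, 0.3034, 0.1441]
tool_rot: [0.0, 0.718, 0.696, -0.001]
contact_force: [0.3, 0.7, -1.4]
opening: 0.463
```

Run:
```python
from h import *
HQ[:2]+=[.0015,.002]
m=hw([-14,22,0]); plan([m[0],m[1],.06],HQ[2])
p,d=snap('scene','s10');cv2.imwrite('pics/s10c.png',cv2.resize(p[180:300,210:350],None,fx=5,fy=5,interpolation=2)[:,:,::-1])
```

```text
t 14.28 pos [0.5246 0.3034 0.1441] yaw -1.8 q7 -0.42 F [ 0.3  0.7 -1.4] open 0.463
 dp cm now-axes [0.13 0.19 8.41]  rot deg [-0.07  0.09  0.12]  dp cm target-axes [0.12 0.18 8.41]
```

View pics/s10c.png

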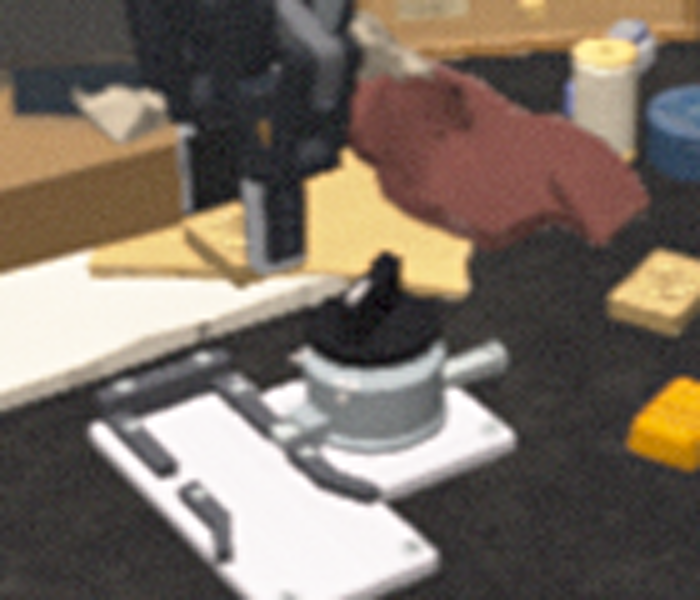

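Call:
servo_tool --dp '[[0.1,0.2,3],[0,0,3],[0,0,2.4],[0,0,0]]' --rotation '[[0,0,0],[0,0,0],[0,0,0],[0,0,0]]' --jaw '[0.4,0.4,0.4,0.4]'

```text
time_s: 14.82
eef_pos: [0.5262, 0.3037, 0.0595]
tool_rot: [-0.0, 0.717, 0.697, -0.002]
contact_force: [0.0, -0.9, -0.6]
opening: 0.463
```

Run:
```python
from h import *
HQ[:2]+=[.0015,.002]
m=hw([-14,22,0]); plan([m[0],m[1],.0365],HQ[2])
p,d=snap('scene','s11');cv2.imwrite('pics/s11c.png',cv2.resize(p[200:300,210:310],None,fx=6,fy=6,interpolation=2)[:,:,::-1])
```

```text
t 14.82 pos [0.5262 0.3037 0.0595] yaw -1.69 q7 -0.38 F [ 0.  -0.9 -0.6] open 0.463
 dp cm now-axes [0.09 0.02 2.3 ]  rot deg [-0.16  0.12  0.22]  dp cm target-axes [0.09 0.02 2.3 ]
```

View pics/s11c.png

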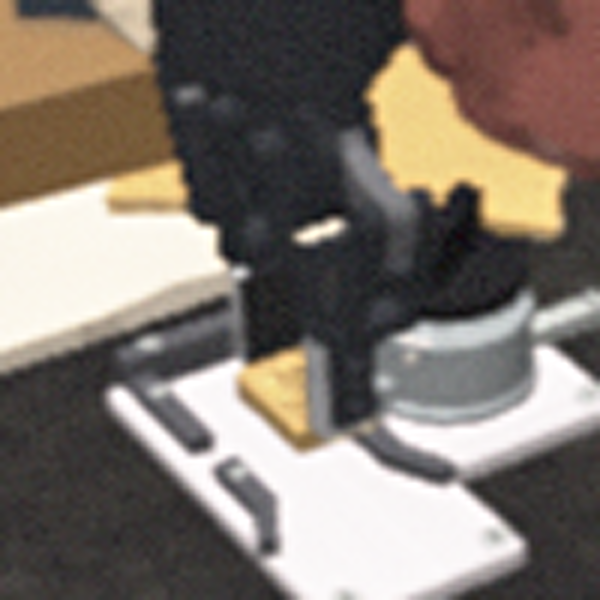

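Call:
servo_tool --dp '[[0.1,0,1],[0,0,0.9],[0,0,0]]' --rotation '[[0,0,0.2],[0,0,0],[0,0,0]]' --jaw '[0.4,0.4,0.4]'

```text
time_s: 15.25
eef_pos: [0.5268, 0.3054, 0.0417]
tool_rot: [-0.0, 0.72, 0.694, -0.0]
contact_force: [1.2, -0.0, -0.6]
opening: 0.465
```

Call:
servo_tool --dp '[[0,0,0.2],[0,0,0.2],[0,0,0]]' --rotation '[[0,0,0],[0,0,0],[0,0,0]]' --jaw '[0.4,0.4,0.4]'

```text
time_s: 15.62
eef_pos: [0.5271, 0.3055, 0.0382]
tool_rot: [0.0, 0.72, 0.694, -0.0]
contact_force: [0.4, -0.0, -1.0]
opening: 0.462
```

Run:
```python
from h import *
HQ[:2]+=[.0015,.002]
m=hw([-14,22,0]); plan([m[0],m[1],.0365],HQ[2])
p,d=snap('scene','s12');cv2.imwrite('pics/s12c.png',cv2.resize(p[200:300,210:310],None,fx=6,fy=6,interpolation=2)[:,:,::-1])
```

```text
t 15.62 pos [0.5271 0.3055 0.0382] yaw -2.07 q7 -0.38 F [ 0.4 -0.  -1. ] open 0.462
 dp cm now-axes [-0.1  -0.07  0.17]  rot deg [-0.    0.01 -0.15]  dp cm target-axes [-0.1  -0.07  0.17]
```

View pics/s12c.png

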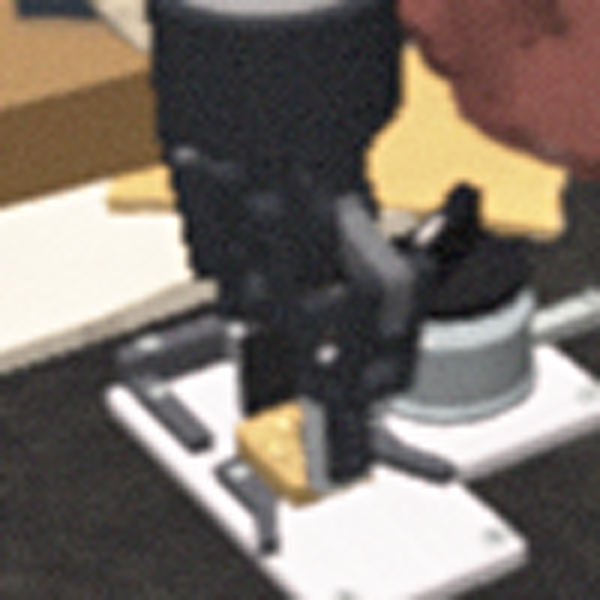

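Call:
servo_tool --dp '[[0,0,0.2],[0,0,0]]' --rotation '[[0,0,0],[0,0,0]]' --jaw '[0.4,0.4]'

```text
time_s: 15.92
eef_pos: [0.5273, 0.3056, 0.0364]
tool_rot: [0.0, 0.72, 0.694, 0.0]
contact_force: [0.1, 0.1, -0.0]
opening: 0.464
```

Call:
servo_tool --dp '[[0,0,0.1],[0,0,0],[0,0,0],[0,0,0],[0,0,-2],[0,0,-3],[0,0,0]]' --rotation '[[0,0,0],[0,0,0],[0,0,0],[0,0,0],[0,0,0],[0,0,0],[0,0,0]]' --jaw '[0.4,0.55,0.65,0.65,0.65,0.65,0.65]'

```text
time_s: 16.8
eef_pos: [0.5285, 0.3062, 0.0886]
tool_rot: [0.0, 0.72, 0.694, 0.002]
contact_force: [0.1, -0.3, 0.0]
opening: 0.647
```

Run:
```python
from h import *
HQ[:2]+=[.0015,.002]
m=hw([-60,22,0]); plan([m[0],m[1],.09],HQ[2])
p,d=snap('scene','s13');cv2.imwrite('pics/s13c.png',cv2.resize(p[200:300,210:310],None,fx=6,fy=6,interpolation=2)[:,:,::-1])
```

```text
t 16.8 pos [0.5285 0.3062 0.0886] yaw -2.07 q7 -0.4 F [ 0.1 -0.3  0. ] open 0.647
 dp cm now-axes [-0.18 -4.81 -0.15]  rot deg [ 0.2  -0.15 -0.15]  dp cm target-axes [-0.17 -4.81 -0.14]
```

View pics/s13c.png

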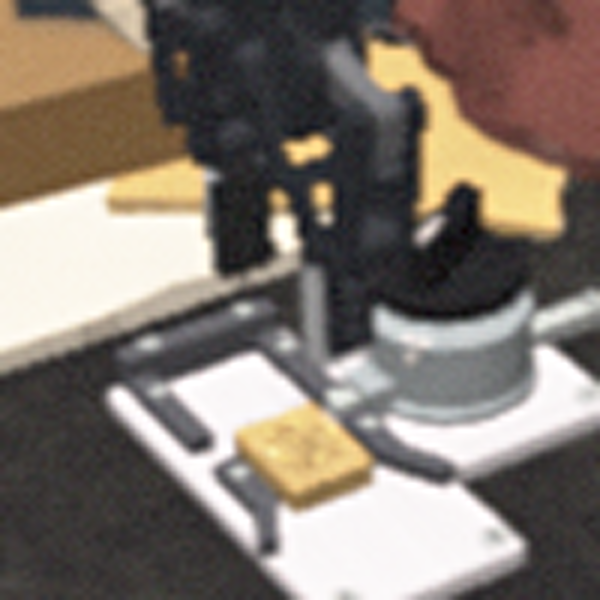

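Call:
servo_tool --dp '[[-0.1,-1.2,0],[0,-1.2,0],[0,-1.2,0],[0,-1.2,0],[0,0,0],[0,0,0]]' --rotation '[[0,0,0],[0,0,0],[0,0,0],[0,0,0],[0,0,0],[0,0,0]]' --jaw '[0.3,0,0,0,0,0]'

```text
time_s: 17.6
eef_pos: [0.4795, 0.3063, 0.0854]
tool_rot: [0.0, 0.72, 0.694, 0.0]
contact_force: [-0.9, 0.6, -0.2]
opening: -0.0
```

Call:
servo_tool --dp '[[0,0,2],[0,0,1.5],[0,0,1.1],[0,0,0]]' --rotation '[[0,0,0],[0,0,0],[0,0,0],[0,0,0]]' --jaw '[0,0,0,0]'

```text
time_s: 18.1
eef_pos: [0.4788, 0.3058, 0.0382]
tool_rot: [-0.0, 0.72, 0.694, -0.001]
contact_force: [-1.2, -1.2, 0.2]
opening: 0.0
```

Run:
```python
from h import *
HQ[:2]+=[.0015,.002]
m=hw([-60,22,0]); plan([m[0],m[1],.04],HQ[2])
p,d=snap('scene','s14');cv2.imwrite('pics/s14c.png',cv2.resize(p[200:300,210:310],None,fx=6,fy=6,interpolation=2)[:,:,::-1])
```

```text
t 18.1 pos [0.4788 0.3058 0.0382] yaw -2.08 q7 -0.42 F [-1.2 -1.2  0.2] open 0.0
 dp cm now-axes [ 0.04  0.16 -0.18]  rot deg [-0.07  0.08 -0.16]  dp cm target-axes [ 0.04  0.16 -0.18]
```

View pics/s14c.png

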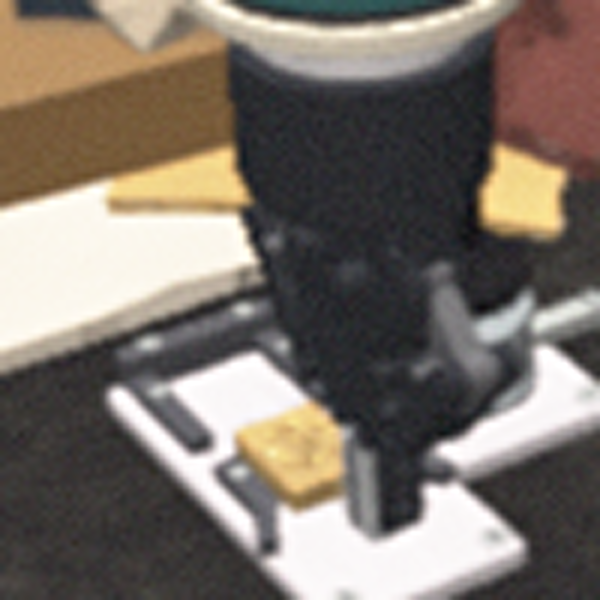

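Call:
servo_tool --dp '[[0,0.5,0.2],[0,0.6,0],[0,0.6,0],[0,0.6,0],[0,0.6,0],[0,0.6,0],[0,0.6,0],[0,0.6,0]]' --rotation '[[0,0,0],[0,0,0],[0,0,0],[0,0,0],[0,0,0],[0,0,0],[0,0,0],[0,0,0]]' --jaw '[0,0,0,0,0,0,0,0]'

```text
time_s: 19.15
eef_pos: [0.5265, 0.3045, 0.0373]
tool_rot: [-0.0, 0.72, 0.694, -0.0]
contact_force: [-1.8, 0.5, 0.7]
opening: -0.003
```

Run:
```python
from h import *
HQ[:2]+=[.0015,.002]
m=hw([0,22,0]); plan([m[0],m[1],.038],HQ[2])
p,d=snap('scene','s15');cv2.imwrite('pics/s15c.png',cv2.resize(p[200:300,210:310],None,fx=6,fy=6,interpolation=2)[:,:,::-1])
```

```text
t 19.15 pos [0.5265 0.3045 0.0373] yaw -2.07 q7 -0.38 F [-1.8  0.5  0.7] open -0.003
 dp cm now-axes [ 0.01  1.39 -0.07]  rot deg [-0.    0.   -0.15]  dp cm target-axes [ 0.    1.39 -0.07]
```

View pics/s15c.png

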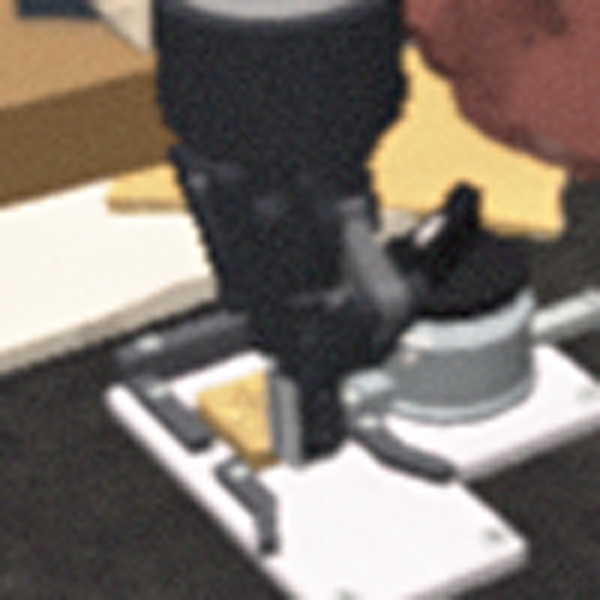

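Call:
servo_tool --dp '[[0,0.3,0],[0,0.3,0],[0,0.3,0],[0,0.2,0],[0,0,0]]' --rotation '[[0,0,0],[0,0,0],[0,0,0],[0,0,0],[0,0,0]]' --jaw '[0,0,0,0,0]'

```text
time_s: 19.82
eef_pos: [0.5373, 0.3041, 0.0373]
tool_rot: [0.0, 0.72, 0.694, 0.0]
contact_force: [-0.4, -0.3, -0.5]
opening: 0.001
```

Call:
servo_tool --dp '[[0,0.2,0],[0,0.1,0],[0,0.1,0],[0,0,0]]' --rotation '[[0,0,0],[0,0,0],[0,0,0],[0,0,0]]' --jaw '[0,0,0,0]'

```text
time_s: 20.32
eef_pos: [0.5412, 0.304, 0.0373]
tool_rot: [0.0, 0.72, 0.694, 0.0]
contact_force: [-0.1, -0.3, -1.1]
opening: 0.002
```

Call:
servo_tool --dp '[[0,0.2,0],[0,0.1,0],[0,0.1,0],[0,0,0]]' --rotation '[[0,0,0],[0,0,0],[0,0,0],[0,0,0]]' --jaw '[0,0,0,0]'

```text
time_s: 20.82
eef_pos: [0.5452, 0.3038, 0.0373]
tool_rot: [0.0, 0.72, 0.694, 0.0]
contact_force: [-0.2, -0.2, -0.7]
opening: -0.002
```

Run:
```python
from h import *
HQ[:2]+=[.0015,.002]
m=hw([0,22,0]); plan([m[0],m[1],.038],HQ[2])
p,d=snap('scene','s16');cv2.imwrite('pics/s16c.png',cv2.resize(p[200:300,210:310],None,fx=6,fy=6,interpolation=2)[:,:,::-1])
```

```text
t 20.82 pos [0.5452 0.3038 0.0373] yaw -2.07 q7 -0.36 F [-0.2 -0.2 -0.7] open -0.002
 dp cm now-axes [ 0.01 -0.49 -0.07]  rot deg [ 0.01  0.   -0.15]  dp cm target-axes [ 0.01 -0.49 -0.07]
```

View pics/s16c.png

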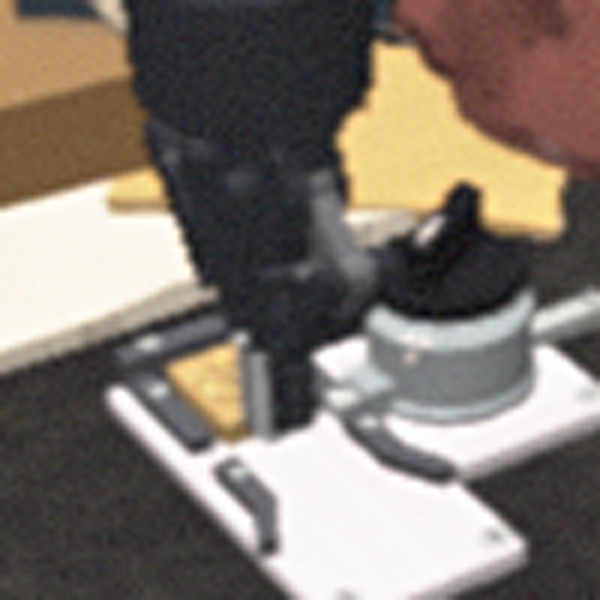

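Call:
servo_tool --dp '[[0,0.1,0],[0,0.1,0],[0,0,0]]' --rotation '[[0,0,0],[0,0,0],[0,0,0]]' --jaw '[0,0,0]'

```text
time_s: 21.25
eef_pos: [0.5472, 0.3038, 0.0373]
tool_rot: [0.0, 0.72, 0.694, 0.0]
contact_force: [-1.0, 0.8, -0.0]
opening: 0.004
```

Call:
servo_tool --dp '[[0,0.1,0],[0,0.1,0],[0,0,0]]' --rotation '[[0,0,0],[0,0,0],[0,0,0]]' --jaw '[0,0,0]'

```text
time_s: 21.62
eef_pos: [0.5476, 0.3038, 0.0371]
tool_rot: [-0.001, 0.72, 0.694, -0.001]
contact_force: [-11.6, -2.7, 9.8]
opening: -0.002
```

Force rose to 11.6 N, so the die is at the stop. Backing off and checking.

Call:
servo_tool --dp '[[0,0.1,0],[0,0,0],[0,-0.6,0],[0,-0.8,0],[0,0,-3],[0,0,-4],[0,0,-4],[0,-3,-1],[0,0,0]]' --rotation '[[0,0,0],[0,0,0],[0,0,0],[0,0,0],[0,0,0],[0,0,0],[0,0,0],[0,0,0],[0,0,0]]' --jaw '[0,0,0,0,0,0,0.4,0.4,0.4]'

```text
time_s: 22.75
eef_pos: [0.5048, 0.306, 0.1583]
tool_rot: [-0.0, 0.719, 0.695, 0.001]
contact_force: [1.0, 0.3, -1.0]
opening: 0.398
```

Run:
```python
from h import *
plan([.5438,.2374,.145],2.171+HQ[2]-np.pi/2)
p,d=snap('scene','s17');cv2.imwrite('pics/s17c.png',cv2.resize(p[200:300,210:310],None,fx=6,fy=6,interpolation=2)[:,:,::-1])
```

```text
t 22.75 pos [0.5048 0.306  0.1583] yaw -1.98 q7 -0.45 F [ 1.   0.3 -1. ] open 0.398
 dp cm now-axes [-6.73  4.13  1.32]  rot deg [  0.06  -0.07 -34.45]  dp cm target-axes [-7.88 -0.4   1.33]
```

View pics/s17c.png

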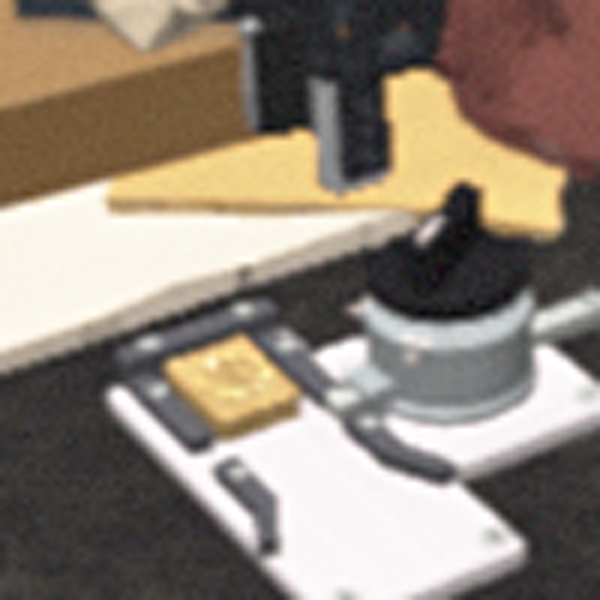

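The die is home and square against the stop, engraved face up. Now to lock the knob.

Call:
servo_tool --dp '[[-2.2,1.4,0],[-2.2,1.4,0],[-2.3,1.3,0],[0,0,0],[0,0,0],[0,0,0],[0,0,0],[0,0,0]]' --rotation '[[0,0,0],[0,0,0],[0,0,0],[0,0,-8.6],[0,0,-8.6],[0,0,-8.6],[0,0,-8.6],[0,0,0]]' --jaw '[0.4,0.4,0.4,0.4,0.4,0.4,0.4,0.4]'

```text
time_s: 23.8
eef_pos: [0.5451, 0.2363, 0.1568]
tool_rot: [-0.0, 0.483, 0.876, -0.0]
contact_force: [-0.3, -0.2, 0.6]
opening: 0.402
```

Run:
```python
from h import *
plan([.5438,.2374,.0845],2.171+HQ[2]-np.pi/2)
```

```text
t 23.8 pos [0.5451 0.2363 0.1568] yaw 32.25 q7 0.22 F [-0.3 -0.2  0.6] open 0.402
 dp cm now-axes [ 0.16 -0.05  7.23]  rot deg [-0.02  0.   -0.22]  dp cm target-axes [ 0.16 -0.05  7.23]
```

Call:
servo_tool --dp '[[0.15,-0.05,3],[0,0,2],[0,0,1.2],[0,0,1],[0,0,0],[0,0,0]]' --rotation '[[0,0,-0.2],[0,0,0],[0,0,0],[0,0,0],[0,0,0],[0,0,0]]' --jaw '[0.4,0.4,0.4,0.4,0.4,0.4]'

```text
time_s: 24.55
eef_pos: [0.5438, 0.2379, 0.0858]
tool_rot: [0.0, 0.481, 0.877, 0.0]
contact_force: [-0.3, 0.9, -0.2]
opening: 0.402
```

Call:
servo_tool --dp '[[0,0,0],[0,0,0],[0,0,0],[0,0,0],[0,0,0]]' --rotation '[[0,0,0],[0,0,0],[0,0,0],[0,0,0],[0,0,0]]' --jaw '[0.25,0.05,0.05,0.05,0.05]'

```text
time_s: 25.18
eef_pos: [0.5436, 0.2379, 0.0855]
tool_rot: [0.0, 0.481, 0.877, 0.0]
contact_force: [-1.5, -1.2, 5.2]
opening: 0.116
```

Run:
```python
from h import *
plan([.5438,.2374,.077],2.171+HQ[2]-np.pi/2)
```

```text
t 25.18 pos [0.5436 0.2379 0.0855] yaw 32.53 q7 0.24 F [-1.5 -1.2  5.2] open 0.116
 dp cm now-axes [-0.05 -0.01  0.85]  rot deg [0.02 0.   0.06]  dp cm target-axes [-0.05 -0.01  0.85]
```

Call:
servo_tool --dp '[[0,0,0.2],[0,0,0.2],[0,0,0.2],[0,0,0.2],[0,0,0]]' --rotation '[[0,0,0],[0,0,0],[0,0,0],[0,0,0],[0,0,0]]' --jaw '[0.05,0.05,0.05,0.05,0.05]'

```text
time_s: 25.8
eef_pos: [0.5437, 0.2379, 0.0779]
tool_rot: [0.0, 0.481, 0.877, 0.0]
contact_force: [-3.3, -1.9, 13.8]
opening: 0.117
```

Call:
servo_tool --dp '[[0,0,0],[0,0,0],[0,0,0]]' --rotation '[[0,0,5],[0,0,5],[0,0,0]]' --jaw '[0.05,0.05,0.05]'

```text
time_s: 26.18
eef_pos: [0.5437, 0.2379, 0.0779]
tool_rot: [0.0, 0.556, 0.831, 0.0]
contact_force: [-3.4, -1.8, 14.9]
opening: 0.116
```

Call:
servo_tool --dp '[[0,0,0],[0,0,0],[0,0,0],[0,0,0],[0,0,0]]' --rotation '[[0,0,8],[0,0,8],[0,0,8],[0,0,8],[0,0,0]]' --jaw '[0.05,0.05,0.05,0.05,0.05]'

```text
time_s: 26.8
eef_pos: [0.5439, 0.2379, 0.0779]
tool_rot: [0.0, 0.764, 0.645, 0.0]
contact_force: [-1.5, -1.7, 13.8]
opening: 0.119
```

Run:
```python
from h import *
plan([.5438,.2374,.077],.971+HQ[2]-np.pi/2);print(get_obs()['moment'])
```

```text
t 26.8 pos [0.5439 0.2379 0.0779] yaw -9.6 q7 -0.36 F [-1.5 -1.7 13.8] open 0.119
 dp cm now-axes [-0.06 -0.    0.09]  rot deg [ 0.05 -0.03 26.69]  dp cm target-axes [-0.05  0.02  0.09]
[-0.29114118  0.46589133 -0.0557988 ]
```

Call:
servo_tool --dp '[[0,0,0],[0,0,0],[0,0,0],[0,0,0],[0,0,0]]' --rotation '[[0,0,8],[0,0,8],[0,0,8],[0,0,2.8],[0,0,0]]' --jaw '[0.05,0.05,0.05,0.05,0.05]'

```text
time_s: 27.42
eef_pos: [0.544, 0.2379, 0.0779]
tool_rot: [0.0, 0.892, 0.451, 0.001]
contact_force: [-1.6, -1.6, 11.6]
opening: 0.119
```

Run:
```python
from h import *
plan([.5438,.2374,.0855],.971+HQ[2]-np.pi/2);print(get_obs()['moment'])
p,d=snap('scene','s18');cv2.imwrite('pics/s18c.png',cv2.resize(p[200:300,210:310],None,fx=6,fy=6,interpolation=2)[:,:,::-1])
```

```text
t 27.43 pos [0.544  0.2379 0.0779] yaw -36.32 q7 -0.75 F [-1.6 -1.6 11.6] open 0.119
 dp cm now-axes [-0.05  0.01 -0.76]  rot deg [ 0.05 -0.05 -0.04]  dp cm target-axes [-0.05  0.01 -0.76]
[-0.26592101  0.23617402  0.03541215]
```

View pics/s18c.png

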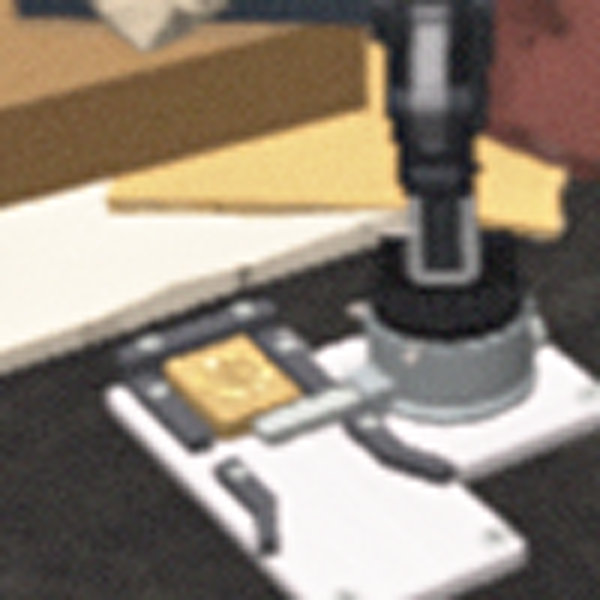

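The bolt stands behind the die. Letting the knob up and releasing it.

Call:
servo_tool --dp '[[0,0,-0.2],[0,0,-0.2],[0,0,-0.2],[0,0,-0.2],[0,0,0]]' --rotation '[[0,0,0],[0,0,0],[0,0,0],[0,0,0],[0,0,0]]' --jaw '[0.05,0.05,0.05,0.05,0.05]'

```text
time_s: 28.1
eef_pos: [0.5439, 0.2378, 0.0855]
tool_rot: [0.0, 0.892, 0.452, 0.0]
contact_force: [2.3, -0.2, 4.8]
opening: 0.122
```

Call:
servo_tool --dp '[[0,0,0],[0,0,0],[0,0,0],[0,0,-2],[0,0,-4],[0,0,-4],[0,0,-4],[5,0,0],[5,0,0],[5,0,0]]' --rotation '[[0,0,0],[0,0,0],[0,0,0],[0,0,0],[0,0,0],[0,0,0],[0,0,0],[0,0,0],[0,0,0],[0,0,0]]' --jaw '[0.25,0.4,0.4,0.4,0.4,0.4,0.4,0.4,0.4,0.4]'

```text
time_s: 29.35
eef_pos: [0.633, 0.3601, 0.2272]
tool_rot: [0.0, 0.892, 0.452, 0.001]
contact_force: [0.8, -1.1, 1.3]
opening: 0.397
```

Run:
```python
from h import *
plan([.4,.1,.2],0)
p,d=snap('scene','s19');cv2.imwrite('pics/s19c.png',cv2.resize(p[200:300,210:310],None,fx=6,fy=6,interpolation=2)[:,:,::-1])
p,d=snap('top','t19');cv2.imwrite('pics/t19.png',p[:,:,::-1])
```

```text
t 29.35 pos [0.633  0.3601 0.2272] yaw -36.26 q7 -0.94 F [ 0.8 -1.1  1.3] open 0.397
 dp cm now-axes [-34.76  -3.4    2.68]  rot deg [  0.05  -0.05 -36.26]  dp cm target-axes [-26.01 -23.3    2.72]
```

View pics/s19c.png

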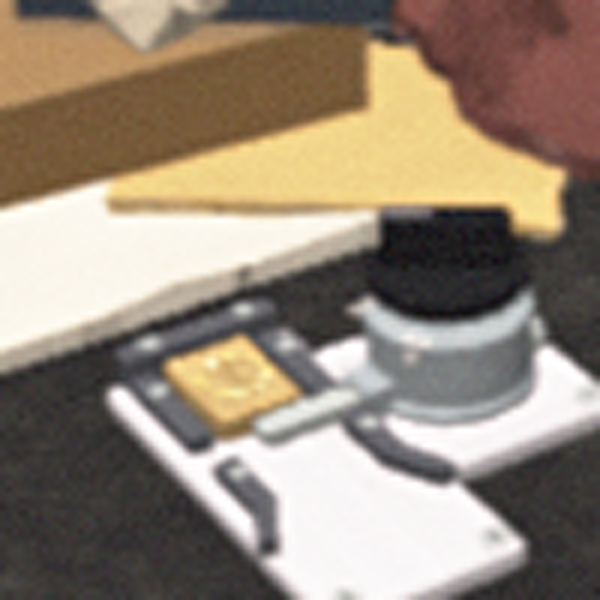

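View pics/t19.png

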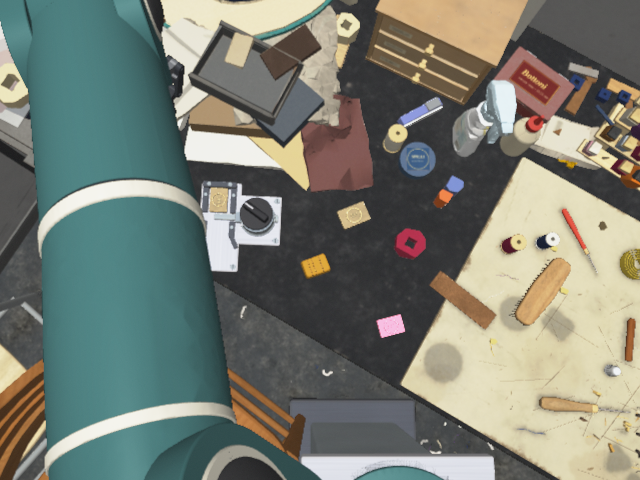

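Run:
```python
from h import *
a=np.load('pics/top0.npz');b=np.load('pics/t19.npz')
for n,x in(('start',a),('now',b)):
    d=x['d'];m=[np.median([world('top',u,v,d[v,u])[2] for u,v in pts]) for pts in ([(262,213),(261,212),(263,214),(258,210)],[(250,226),(249,225),(252,227)])];print(n,np.round(m,4))
dif=np.abs(a['p'].astype(int)-b['p']).max(2);print('knob diff',dif[195:235,240:275].mean(),'A',dif[200:230,335:375].mean(),'wax',dif[252:280,300:332].mean())
g=cv2.resize(b['p'][165:285,200:300],None,fx=6,fy=5,interpolation=2);cv2.imwrite('pics/t19c.png',g[:,:,::-1])
```

```text
start [0.0753 0.0538]
now [0.075  0.0566]
knob diff 2.43 A 1.2641666666666667 wax 1.3850446428571428
```

View pics/t19c.png

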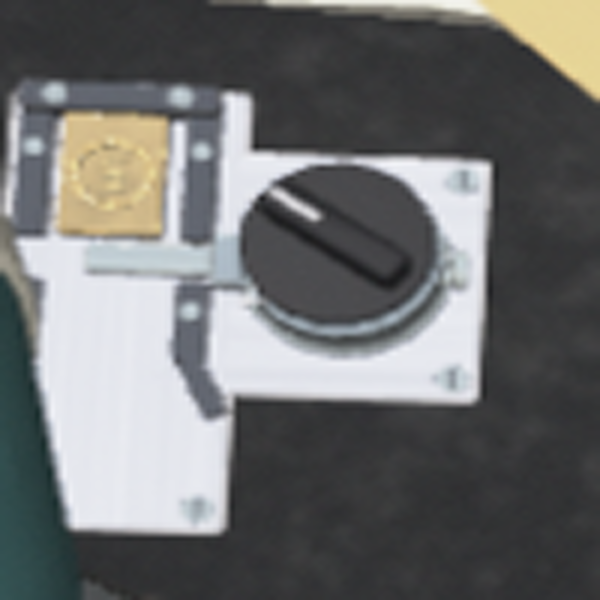

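The die is home and the bolt stands behind it. The knob is up at its starting height and at the locked mark, and the wax and large die haven't moved.

```bash
python3 -c "
from rig import ctrl
print(ctrl.close_job())"
```

```text
the job is handed in; nothing more can be done
None
```

The smaller brass die is locked in the holder, and I handed the job in at about 29.5 s of the 72 s allowed. I pressed and turned the knob to the open mark and let it pop up. I then laid the die between the rails engraved face up and pushed it until it met the back stop at about 12 N. Last I pressed the knob, turned it back to the locked mark and let it pop up.

- **Last pictures:** the die sits against the stop with the bolt standing out behind it. The knob is at the locked mark with its top at 75 mm, the same height as at the start. The larger die and the wax are unchanged in the images, and the gripper is clear of everything.
- **One disagreement:** my first camera estimate of the knob's axis was about 3 mm off, which gave up to 25 N of side force on the tool at the end of the opening turn and while the knob came up. I corrected it before the locking turn, which then ran with under 4 N sideways.

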